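Latch the specimen case and hold the leak tester on its test nipple

TASK

The specimen transport case is due for its leak check: first swing the hasp down flat onto the lid, over its staple. Then pick up the hand-held leak tester, press its coupler squarely onto the case's tilted test nipple until it snaps over and sits fully home on the green collar, and finish while still holding it gripped and pressed home against the valve spring. Leave the bottle, the jar and the tube rack standing where they are.

Things in the scene. Friction and masses are not known exactly. Their poses are not given: they have to be found in the camera images.
- case: Specimen transport case, fixed: white base 180 x 280 mm (x, y), dark grey lid 186 x 286 mm, lid top 70 mm above the bench. Origin: centre of its underside; x from the hasp side (facing the robot) to the back, z up. Brass staple 16 x 9 mm (x, y) stands 15 mm above the lid at (-54, -80) mm; nipple bracket, pad 62 x 62 mm, at (-12, 70) mm.
- hasp (a joint): Hinge of the hasp, rad: 0 = flat on the lid with its slot round the staple (latched); grows as the hasp is lifted, 1.57 = upright, more = leaning towards the robot side (-x of the case). Stops at 0 and 2.0. Stiff enough to stay where left (about 0.06 N m); no snap.
- hasp_hinge (a point): Hinge line of the hasp, at the middle of its width, fixed on the case at (-98, -80, 72.5) mm in the case frame. The hinge line runs along the case's y axis.
- hasp_tab (a point): Point on the top face of the red end tab of the steel hasp strap, 70 mm from the hinge line. Strap 36 mm wide, 3 mm thick, reaching 82 mm from the hinge; slot 32 to 57 mm from the hinge, solid tab from there to the end. Latched, the tab's top is 74 mm above the bench and lies towards +x of the case from the hinge.
- nipple: Brass test nipple fixed on the case at (-20, 70, 110) mm of its frame, tilted 30 degrees: its z axis points out along the nipple, up and towards the case's -x (robot) side. Origin: centre of the top face of the collar (46 mm across, green edge, on a 34 mm column) on which the coupler sits when home. Post 18 mm across, 36 mm tall, tapered tip.
- nipple_balls (a point): Point on the nipple's axis 22 mm above its collar, amid four sprung steel balls that bulge to 27 mm across. They make the snap: the coupler mouth meets them 25 mm above the collar, needs about 7 N of push over 5 mm, is then drawn in by them with up to 11 N and has snapped over by 8 mm above the collar.
- valve (a joint): How far the red valve pin (7 mm across, its end 46 mm above the collar on the nipple's axis) is pressed in, m: 0 = out; 0.008 = fully in, coupler home on the collar. The coupler meets it 8 mm before home. Spring: about 4 N at first, 14 N fully in; let go, it pushes the coupler back by 5 to 8 mm.
- tester: Leak tester, 0.2 to 0.33 kg, loose, standing on its open coupler mouth, 98 mm tall. Origin: centre of the mouth rim at the bottom, z up its axis. Steel tube 40 mm across to 46 mm height; inside, a 32 mm funnel mouth narrows to a 22 mm throat 4 to 8 mm up; bore ceiling 38 mm up. Any turn about its axis fits. Home: origin on the nipple's origin, z axes in line.
- tester_grip (a point): Centre of the tester's black grip block, 75 mm above its mouth rim: 42 mm (tester x) by 26 mm (tester y), from 52 to 98 mm above the rim; grasp it across y. Below it a blue flange 50 mm across (46 to 52 mm above the rim) can take the push of the fingertips.
- bottle: Bystander: brown bottle, 54 mm across, 115 mm tall, loose; origin at the centre of its foot. May have swapped places with the tester or the jar.
- jar: Bystander: clear jar with red cap, 60 mm across, 75 mm tall, loose; origin at the centre of its foot. May have swapped places with the tester or the bottle.
- tube_rack: Bystander: white rack of capped tubes, 85 x 190 mm (x, y), left of the case, 76 mm tall, loose; origin at the centre of its underside.
There are look-alikes about, which are no part of the job. Leave any yellow look-alike of the tester alone.

How it is judged:
By the outcome, as a careful person would: the job done as asked, in the order asked, and still so for the second after the job is handed in, while the arm keeps its last pose, push and grip.
It also fails if it takes over 64 s, if anything falls off the work surface, if the arm or the gripper's body presses on something with over 40 N, if the wrist force passes 120 N, or if a joint passes its speed limit or range.

ROBOT

A 7-joint arm with a two-finger parallel gripper is mounted at the origin on the work surface. World frame = base frame: x ahead of the robot, y to its left, z up, the work surface at z = 0. Lengths are in m, angles in rad, forces in N, time in s.
With the tool pointing down it reaches from about 0.425 to 0.875 m from the base axis. Payload 8.4 kg.
Tool frame: the origin (TCP) lies at the very end of the fingers, on their centre line; the grasp point (between the pads) lies behind it (arm.grip_point_offset is the z of the grasp point in the tool frame, in m); z points along the fingers, x is the direction in which the jaws open and shut, and the axes are right-handed (so a half turn about z gives the same grasp; the last joint's range is limited). The gripper opens to 85 mm and grips with 20 to 120 N. Pads are 22 mm wide; open, the fingers measure 114 mm over their backs; the gripper's body (76 mm by 85 mm) begins 54 mm behind the grasp point. The pads swing forward as they close: fully open they stand 13 mm farther back than shut.
Start: joints at [1.177, 0.333, 0.04, 1.465, -0.013, 1.343, -0.059], TCP at [0.189, -0.622, 0.193] pointing down, gripper open.
Joint ranges: [-2.58, 2.58], [-0.38, 2.09], [-1.3, 1.39], [0.25, 2.4], [-1.5, 4.64], [0.08, 2.09], [-2.65, 2.65]. Speed limits (rad/s): [2.22, 2.22, 2.79, 2.79, 3.14, 3.14, 3.14].

INTERFACE

Orientations are given as [roll, pitch, yaw] about the fixed x, y, z axes, in that order (R = Rz(yaw) Ry(pitch) Rx(roll)).
In Python, from station import arm, imaging gives the robot as it stands.
- The arm moves only by the shell command python3 -m inch 'ROWS' [FORCE]. ROWS is JSON, a list that holds one entry, the list of rows, each a list of 5 numbers: the shift along the tool's x, y, z in m, then the turn about the tool's z in degrees, then the finger opening in m, from 0 to 0.0854. In form: [[[tx, ty, tz, spin, claw], ...]]. A call has exactly 8 rows; each row is the pose to reach, as a shift and turn from the pose commanded when the call began, along the tool's axes at that moment; what a row does not reach only later rows make up. A row lasts 1/12 s, in which the tool goes at most 41.7 mm and 7.16 degrees, less where a joint would pass 70% of its speed; a pose out of reach is approached as far as the arm can. A call with a gripper value outside its range is refused whole. The fingers move at their own pace and stop on an object; FORCE is the grip in N (left out, the last holds). Time passes only in rows, so rows that repeat a pose let the fingers close, or fill a call up. It gives the time, the measured TCP pose, the force and the opening at its end, in the units of the state.
- arm.read_state(): the state, without advancing time (a new reading comes with each control period).
- imaging.read_camera(name): name is "side" or "top"; returns a dict with "image" (420x560x3 uint8, blue, green, red), "mtx" (3x3 intrinsics, pixels), "k1" (the pictures are not rectified: a ray, as slopes to the right and down, at radius r is drawn at 1 + k1 r^2 times it, then the intrinsics apply), "extrinsics" (4x4, takes a point from camera to world coordinates). Camera axes: x right, y down, z forward; pixel columns grow to the right and rows downward; lengths in m; the calibration is good to about 2 mm. A picture is of the moment at which its call begins. There is no depth.
- arm.hand_in(): hands the job in, once; it reports no verdict.
The state is a dict: "clock": time; "q": joint angles; "dq": joint speeds; "joint_torque": joint torques, N m; "tcp_pos": TCP position; "tool_rot": TCP orientation; "contact_force": force on the tool from outside, world axes, zero at the start; "moment": the same for the moment, N m; "opening": opening from 0.0 (shut) to 1.0 (fully open).
Only numpy, scipy, OpenCV 4.12 (cv2) and the standard library are available. Lean on these libraries where they do the work, as an engineer would, in place of code of your own. Each camera call takes 0.05 s, during which the arm holds its last target. There are 200 camera calls.

## Working session

There is one attempt and no reset: what is moved stays moved. The work goes in short steps, Python scripts to look and compute and a shell command to move; the robot and the scene stay as the last step left them, time stands still between calls to the robot, and variables do not carry over. Pictures are saved under pics/ and viewed, about 8 in all and at most 12, crops included, and the job is handed in when it is done.

```bash
mkdir -p pics
cat > h.py <<'E'
import numpy as np, cv2
from station import arm, imaging
from scipy.spatial.transform import Rotation as R
def cam(n):
    return imaging.read_camera(n)
def ray(c,u,v):
    K=c["mtx"];K=np.array(K);T=np.array(c["extrinsics"]);k=c["k1"]
    d=np.array([(u-K[0,2])/K[0,0],(v-K[1,2])/K[1,1]]);p=d.copy()
    for _ in range(30): p=d/(1+k*(p@p))
    return T[:3,3],T[:3,:3]@np.array([p[0],p[1],1])
def plane(c,u,v,z):
    o,d=ray(c,u,v); return o+d*(z-o[2])/d[2]
def proj(c,P):
    T=np.array(c["extrinsics"]);K=np.array(c["mtx"])
    p=T[:3,:3].T@(np.array(P)-T[:3,3]); s=p[:2]/p[2]; s=s*(1+c["k1"]*(s@s))
    return np.array([K[0,0]*s[0]+K[0,2],K[1,1]*s[1]+K[1,2]])
def tri(c1,p1,c2,p2):
    o1,d1=ray(c1,*p1);o2,d2=ray(c2,*p2)
    A=np.stack([d1,-d2],1);t=np.linalg.lstsq(A,o2-o1,rcond=None)[0]
    a,b=o1+t[0]*d1,o2+t[1]*d2
    return (a+b)/2,np.linalg.norm(a-b)
E
python3 - <<'E'
from h import *
s=arm.read_state();print(s, arm.grip_point_offset)
for n in("top","side"):
    c=cam(n);cv2.imwrite(f"pics/{n}0.png",c["image"]);print(n,c["k1"],np.round(c["extrinsics"],3).tolist(),np.round(c["mtx"],1).tolist())
E
```

```text
{'clock': 0.0, 'q': array([ 1.1767735 ,  0.33390353,  0.03986107,  1.46629452, -0.01336689,
        1.34329159, -0.05848843]), 'dq': array([-0.00157777, -0.00011523,  0.00066976,  0.00140189, -0.00025826,
        0.00085851, -0.00013261]), 'joint_torque': array([-1.13175229e-03, -6.58570004e+01,  1.36487290e+00, -4.05566740e+01,
        1.67562591e-02,  1.26833579e-02,  4.67311429e-05]), 'tcp_pos': array([ 0.18868074, -0.62146197,  0.19171454]), 'tool_rot': array([ 3.14145417e+00,  1.62579984e-03, -1.27596005e+00]), 'contact_force': array([-0.02789039,  0.49766696,  1.03867149]), 'moment': array([-0.00293932,  0.05039667, -0.01458354]), 'opening': 1.0003240967773062} -0.0187
top 0.042282444246116976 [[0.007, -0.995, 0.104, 0.366], [-1.0, -0.006, 0.014, -0.001], [-0.013, -0.104, -0.994, 1.227], [0.0, 0.0, 0.0, 1.0]] [[488.2, 0.0, 276.9], [0.0, 488.2, 209.8], [0.0, 0.0, 1.0]]
side -0.09368612276632884 [[-0.997, -0.057, 0.058, 0.421], [-0.081, 0.759, -0.646, 0.795], [-0.007, -0.648, -0.761, 1.074], [0.0, 0.0, 0.0, 1.0]] [[419.3, 0.0, 282.5], [0.0, 419.3, 216.0], [0.0, 0.0, 1.0]]
```

View pics/top0.png

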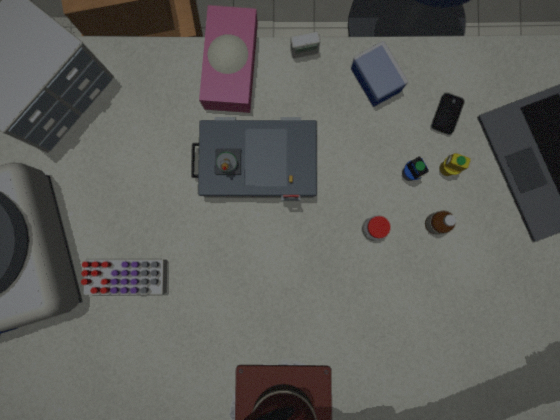

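View pics/side0.png

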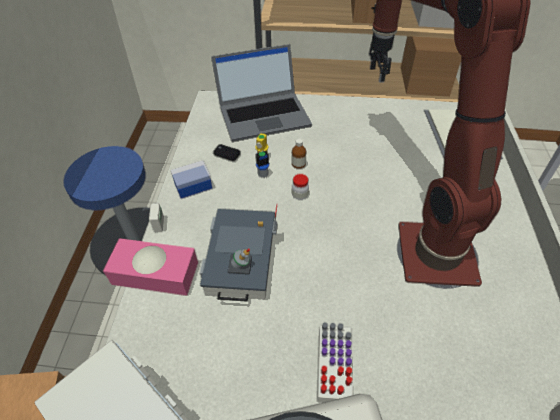

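Candidates for the tester in the top view: the black and blue object at (415,168), the yellow look-alike at (457,163), the bottle at (443,222) and the jar at (378,228). By the description I choose the blue-flanged one. The hasp is standing up at about (291,198). I'll check both in a close crop.

Run:
```python
from h import *
t=cv2.imread("pics/top0.png");s=cv2.imread("pics/side0.png")
f=lambda im,x,y,w,h:cv2.resize(im[y:y+h,x:x+w],(400,300),interpolation=cv2.INTER_CUBIC)
a=np.vstack([np.hstack([f(t,390,140,88,66),f(t,190,105,136,102)]),np.hstack([f(s,235,125,80,60),f(s,196,198,100,75)])])
a=np.clip(a.astype(float)*1.4,0,255).astype(np.uint8)
cv2.imwrite("pics/crop1.png",a)
```

```text
(no output)
```

View pics/crop1.png

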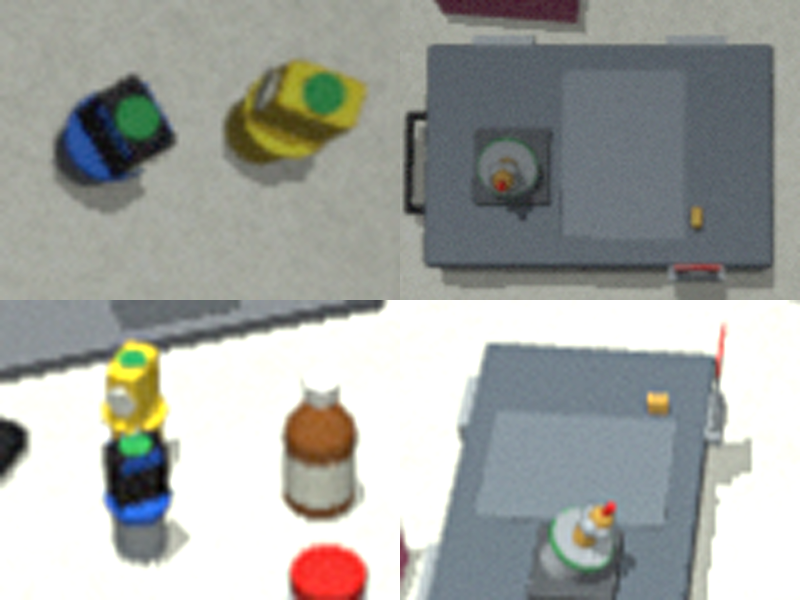

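Run:
```python
from h import *
t=cam("top");s=cam("side")
hsv=cv2.cvtColor(t["image"],cv2.COLOR_BGR2HSV);b=t["image"]
# lid: bluish dark
m=((hsv[...,0]>90)&(hsv[...,0]<125)&(hsv[...,1]>30)&(hsv[...,2]<140)).astype(np.uint8);m[:105]=0;m[210:]=0;m[:,:180]=0;m[:,330:]=0
m=cv2.morphologyEx(m,cv2.MORPH_OPEN,np.ones((5,5)))
cs=max(cv2.findContours(m,0,2)[0],key=cv2.contourArea);r=cv2.minAreaRect(cs);bx=cv2.boxPoints(r);print(r)
P=np.array([plane(t,*p,0.07) for p in bx]);print(P.round(4))
print([np.linalg.norm(P[i]-P[i-1]).round(4) for i in range(4)])
def blob(c,roi,f):
    x,y,w,h=roi;im=c["image"][y:y+h,x:x+w];H=cv2.cvtColor(im,cv2.COLOR_BGR2HSV).astype(int)
    mm=f(H);v,u=np.nonzero(mm);return u.mean()+x,v.mean()+y,len(u)
green=lambda H:(H[...,0]>50)&(H[...,0]<80)&(H[...,1]>120)&(H[...,2]>50)
red=lambda H:((H[...,0]<6)|(H[...,0]>174))&(H[...,1]>150)&(H[...,2]>60)
g1=blob(t,(400,155,35,25),green);g2=blob(s,(250,148,25,14),green);print(g1,g2,tri(t,g1[:2],s,g2[:2]))
r1=blob(t,(210,150,30,30),red);r2=blob(s,(235,242,22,18),red);print(r1,r2,tri(t,r1[:2],s,r2[:2]))
c=P.mean(0)
for y in(0,):
    print("case c",c,"pin nominal yaw0",c[:2]+[-.02-.023,.07],.11+.046*.866)
k=((hsv[...,2]<45)).astype(np.uint8);k[:150]=0;k[185:]=0;k[:,:400]=0;k[:,432:]=0
h1=blob(t,(270,185,40,30),red);h2=blob(s,(268,198,16,25),red);print(h1,h2,tri(t,h1[:2],s,h2[:2]))
```

```text
((224.0, 150.5), (47.99999237060547, 58.99999237060547), 0.0)
[[0.5582 0.2006 0.07  ]
 [0.7031 0.2039 0.07  ]
 [0.7037 0.0872 0.07  ]
 [0.5589 0.0854 0.07  ]]
[np.float64(0.1153), np.float64(0.1449), np.float64(0.1166), np.float64(0.1449)]
(np.float64(419.68918918918916), np.float64(165.48648648648648), 74) (np.float64(261.6666666666667), np.float64(153.625), 24) (array([ 0.59116464, -0.31745893,  0.09578842]), np.float64(0.0009330298375642476))
(np.float64(224.16666666666666), np.float64(167.83333333333334), 6) (np.float64(248.2), np.float64(249.6), 5) (array([0.57438206, 0.13375874, 0.14539948]), np.float64(0.001350845555814661))
case c [0.63098753 0.1442709  0.07      ] pin nominal yaw0 [0.58798753 0.2142709 ] 0.149836
 ** On entry to DLASCL parameter number  4 had an illegal value
 ** On entry to DLASCL parameter number  4 had an illegal value
 ** On entry to DLASCL parameter number  4 had an illegal value
 ** On entry to DLASCL parameter number  4 had an illegal value
 ** On entry to DLASCL parameter number  5 had an illegal value
 ** On entry to DLASCL parameter number  4 had an illegal value<stdin>:12: RuntimeWarning: Mean of empty slice.
  ret = ret.dtype.type(ret / rcount)
Traceback (most recent call last):
  File "h.py", line 19, in tri
    A=np.stack([d1,-d2],1);t=np.linalg.lstsq(A,o2-o1,rcond=None)[0]
                             ~~~~~~~~~~~~~~~^^^^^^^^^^^^^^^^^^^^
numpy.linalg.LinAlgError: SVD did not converge in Linear Least Squares
```

```bash
cat >> h.py <<'E'
def ring(c,roi,lo=50,hi=85,S=70,V=25):
    x,y,w,h=roi;im=c["image"][y:y+h,x:x+w];H=cv2.cvtColor(im,cv2.COLOR_BGR2HSV).astype(int)
    v,u=np.nonzero((H[...,0]>lo)&(H[...,0]<hi)&(H[...,1]>S)&(H[...,2]>V))
    return np.stack([u+x,v+y],1).astype(np.float32)
E
python3 - <<'E'
from h import *
t=cam("top");s=cam("side")
P=np.array([plane(t,*p,0.07)[:2] for p in [(199.5,120),(316.8,120),(316.5,195.4),(199.2,195.4)]]);print(P.round(4),P.mean(0))
print("pin",tri(t,(224.2,167.8),s,(248.2,249.6)))
print("staple",tri(t,(291,178.8),s,(260.5,223.7)),plane(t,291,178.8,.085))
print("tip",tri(t,(291,195.5),s,(277,204.3)))
a=ring(t,(208,145,40,40));b=ring(s,(225,242,40,40))
e1=cv2.fitEllipse(a);e2=cv2.fitEllipse(b);print(len(a),e1,len(b),e2,tri(t,e1[0],s,e2[0]))
im=cv2.cvtColor(s["image"],cv2.COLOR_BGR2HSV)[200:222,272:282]
k=t["image"][150:185,400:432]
print(cv2.cvtColor(k,cv2.COLOR_BGR2GRAY)[::2,::2])
E
```

```text
[[ 0.7056  0.2051]
 [ 0.7068 -0.0796]
 [ 0.5225 -0.0788]
 [ 0.5209  0.2017]] [0.61395509 0.06209541]
pin (array([0.57443459, 0.13369531, 0.14531905]), np.float64(0.0012734581160953131))
staple (array([ 0.56186051, -0.01773366,  0.07400522]), np.float64(0.00040645770091918526)) [ 0.5597889  -0.01756227  0.085     ]
tip (array([ 0.50887722, -0.01648727,  0.16918974]), np.float64(0.0005816323506891424))
12 ((226.50289916992188, 157.36801147460938), (10.768793106079102, 17.323406219482422), 100.43426513671875) 25 ((240.39447021484375, 258.21044921875), (11.362825393676758, 16.453493118286133), 129.73663330078125) (array([0.60341565, 0.13405747, 0.10282422]), np.float64(0.0065460865748100585))
[[115 117 118 114 118 114 115 121 119 119 117 116 120 118 120 121]
 [114 117 119 117 117 121 116 123 115 118 116 114 119 120 121 114]
 [115 115 115 116 116 115 119 120 120 118 116 116 118 119 117 118]
 [116 116 118 121 115 117 117 116 115  79  95 114 116 118 120 115]
 [116 117 119 121 114 122 116 107  42  21  36  89 115 116 119 120]
 [118 117 115 117 115  85  55  32  21  31  33  48 115 117 121 117]
 [120 118 117 110  57  22  21  32  49  65  65  58  92 116 118 117]
 [118 116 112  54  11  18  32  35  62  68  67  67  59 111 117 121]
 [120 118  93  51  12  10  23  33  64  70  66  66  62  63 116 115]
 [119 106  52  52  29  20  10  24  55  66  65  67  38  32 112 120]
 [118  72  41  58  56  20  14  14  24  42  45  34  13  27  75 123]
 [119  52  37  53  57  47  13  13  28  24  26  12  13  40 111 117]
 [116  50  34  45  56  48  23  10  18  23  21  35  79 102 120 119]
 [118  62  31  41  46  54  46  10  12  22  68 112 117 120 122 114]
 [118  84  47  34  41  43  50  31  19  43  70 118 122 120 120 120]
 [117 102  82  61  44  44  62  71  76  80  91 118 119 117 120 120]
 [119 120 106  83  85  86  87  81  84  83  81 114 120 117 121 122]
 [120 121 118 109  88  86  81  85  82  91 113 120 123 119 120 120]]
```

The tester is the blue-flanged object at (420,166) in the top view, at world (0.591, -0.317), with its block's long axis at about 31° yaw. The yellow one is left alone. The case is at (0.614, 0.062) with yaw near 0. The staple and valve pin triangulate to where they should be. The hasp is about upright, with its hinge at (0.516, -0.018).

The moves cannot tilt the tool. So I'll close the hasp first, then grasp the tester lightly, pivot it 30° in the grip against the case's side, and press it on along the nipple axis.

```bash
python3 -m inch '[[[-0.25,-0.22,0,8,0],[-0.25,-0.22,0,17,0],[-0.25,-0.22,0,17,0],[-0.25,-0.22,0,17,0],[-0.25,-0.22,0,17,0],[-0.25,-0.22,0,17,0],[-0.25,-0.22,0,17,0],[-0.25,-0.22,0,17,0]]]'
```

```text
clock: 0.97
tcp_pos: [0.3271, -0.3169, 0.1928]
tool_rot: [-3.141, -0.001, -1.573]
contact_force: [1.5, 0.1, 0.0]
opening: 0.0
```

```bash
python3 -m inch '[[[-0.04,-0.1,0,0,0],[-0.1,-0.138,0,0,0],[-0.299,-0.138,0,0,0],[-0.299,-0.138,0.03,0,0],[-0.299,-0.138,0.058,0,0],[-0.299,-0.138,0.058,0,0],[-0.299,-0.138,0.058,0,0],[-0.299,-0.138,0.058,0,0]]]'; python3 -m inch '[[[0,0,0,0,0],[0,0,0,0,0],[0,0,0,0,0],[0,0,0,0,0],[0,0,0,0,0],[0,0,0,0,0],[0,0,0,0,0],[0,0,0,0,0]]]'
```

```text
clock: 1.63
tcp_pos: [0.4598, -0.0396, 0.1409]
tool_rot: [-3.141, -0.0, -1.573]
contact_force: [0.9, -0.4, -0.4]
opening: -0.0
clock: 2.3
tcp_pos: [0.4596, -0.042, 0.1411]
tool_rot: [-3.141, -0.0, -1.574]
contact_force: [0.5, -0.1, -0.4]
opening: 0.004
```

Run:
```python
from h import *
f=lambda c,x,y,w,h:cv2.resize(c["image"][y:y+h,x:x+w],(400,300),interpolation=cv2.INTER_CUBIC)
t=cam("top");s=cam("side")
cv2.imwrite("pics/c2.png",np.hstack([f(t,230,140,120,90),f(s,220,170,120,90)]))
```

```text
(no output)
```

View pics/c2.png

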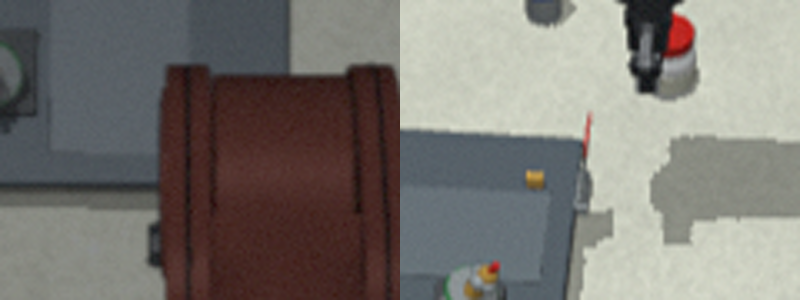

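The hasp is free, and the fingers are 24 mm off in y. I'll align them, then sweep the hasp over.

```bash
python3 -m inch '[[[-0.024,0,0.014,0,0],[-0.024,-0.03,0.014,0,0],[-0.024,-0.05,0.014,0,0],[-0.024,-0.07,0.014,0,0],[-0.024,-0.086,0.014,0,0],[-0.024,-0.096,0.024,0,0],[-0.024,-0.106,0.034,0,0],[-0.024,-0.106,0.034,0,0]]]'
```

```text
clock: 3.07
tcp_pos: [0.5659, -0.0177, 0.1049]
tool_rot: [3.139, 0.001, -1.573]
contact_force: [-1.1, -0.7, -0.5]
opening: 0.001
```

```bash
python3 -m inch '[[[0,-0.012,0.006,0,0],[0,-0.023,0.013,0,0],[0,-0.024,0.018,0,0],[0,-0.024,0.023,0,0],[0,-0.024,0.028,0,0],[0,-0.024,0.031,0,0],[0,-0.024,0.033,0,0],[0,-0.024,0.034,0,0]]]'
```

```text
clock: 3.73
tcp_pos: [0.5893, -0.0178, 0.0729]
tool_rot: [3.141, -0.0, -1.573]
contact_force: [-0.4, 0.9, -0.5]
opening: -0.001
```

```bash
python3 -m inch '[[[0,0,0.001,0,0],[0,0,0.001,0,0],[0,0,0.002,0,0],[0,0,0.002,0,0],[0,0,0.003,0,0],[0,0,0.003,0,0],[0,0,0.003,0,0],[0,0,0.003,0,0]]]'
```

```text
clock: 4.4
tcp_pos: [0.5897, -0.0177, 0.07]
tool_rot: [-3.142, 0.0, -1.573]
contact_force: [0.7, 0.5, -0.2]
opening: -0.002
```

Run:
```python
from h import *
s=cam("side");print([proj(s,p).round(1) for p in([.5897,-.0177,.07],[.586,-.018,.074],[.516,-.018,.0725])])
cv2.imwrite("pics/c3.png",cv2.resize(s["image"][190:260,210:310],(800,560),interpolation=cv2.INTER_CUBIC))
```

```text
[array([251.7, 224. ]), array([252.8, 223.2]), array([275.4, 224.8])]
```

View pics/c3.png

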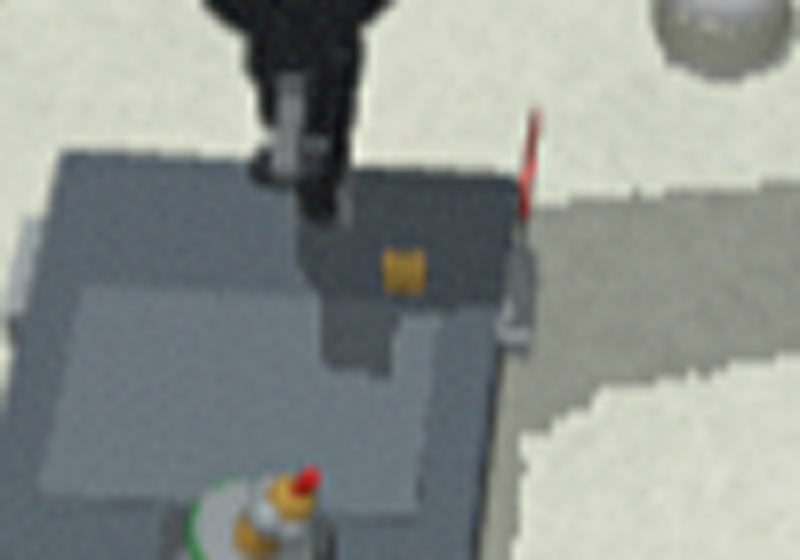

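Run:
```python
from h import *
s=cam("side")
print(proj(s,[.4596,-.042,.1411]),"seen 294.4 197.6")
print(proj(s,[.5897,-.0177,.07]),"seen 250.6 217.5")
for p,z,y in(((250.6,217.5),.07,-.0177),((294.4,197.6),.141,-.042)):
    o,d=ray(s,*p);print(plane(s,*p,z),o+d*(y-o[1])/d[1])
print(arm.read_state()["q"])
t=cam("top");im=t["image"][150:215,215:335];cv2.imwrite("pics/c4.png",cv2.resize(im,(720,390),interpolation=cv2.INTER_CUBIC))
```

```text
[294.43798878 205.19579059] seen 294.4 197.6
[251.70439137 224.01810406] seen 250.6 217.5
[ 0.59655491 -0.04371651  0.07      ] [ 0.59110914 -0.0177      0.10116724]
[ 0.46164581 -0.07301265  0.141     ] [ 0.46019515 -0.042       0.17436057]
[ 0.38975844  0.35689068 -0.52593371  1.73735314  0.19797649  1.10031961
 -1.77179147]
```

The hasp has not moved. Both side pictures put the fingertip about 30 mm higher than the reported TCP, so it seems to have passed over the hasp. I'll confirm the real height by a gentle touch on the lid.

```bash
python3 -m inch '[[[0,0,0.005,0,0],[0,0,0.01,0,0],[0,0,0.015,0,0],[0,0,0.018,0,0],[0,0,0.018,0,0],[0,0,0.018,0,0],[0,0,0.018,0,0],[0,0,0.018,0,0]]]'; python3 -m inch '[[[0,0,0.001,0,0],[0,0,0.002,0,0],[0,0,0.003,0,0],[0,0,0.004,0,0],[0,0,0.004,0,0],[0,0,0.004,0,0],[0,0,0.004,0,0],[0,0,0.004,0,0]]]'
```

```text
clock: 5.22
tcp_pos: [0.5899, -0.0177, 0.0522]
tool_rot: [-3.141, 0.0, -1.573]
contact_force: [0.2, 0.3, 0.6]
opening: -0.002
clock: 5.88
tcp_pos: [0.5897, -0.0177, 0.0481]
tool_rot: [-3.142, 0.0, -1.573]
contact_force: [0.2, 0.6, 0.3]
opening: 0.001
```

```bash
python3 -m inch '[[[0,0,0.001,0,0],[0,0,0.002,0,0],[0,0,0.003,0,0],[0,0,0.004,0,0],[0,0,0.004,0,0],[0,0,0.004,0,0],[0,0,0.004,0,0],[0,0,0.004,0,0]]]'; python3 -m inch '[[[0,0,0.001,0,0],[0,0,0.002,0,0],[0,0,0.003,0,0],[0,0,0.003,0,0],[0,0,0.003,0,0],[0,0,0.003,0,0],[0,0,0.003,0,0],[0,0,0.003,0,0]]]'
```

```text
clock: 6.55
tcp_pos: [0.5897, -0.0177, 0.0441]
tool_rot: [-3.142, 0.0, -1.573]
contact_force: [-0.6, -0.1, -0.4]
opening: -0.002
clock: 7.22
tcp_pos: [0.5897, -0.0177, 0.0411]
tool_rot: [-3.141, 0.0, -1.573]
contact_force: [0.2, 0.7, 0.4]
opening: 0.0
```

Run:
```python
from h import *
s=cam("side");t=cam("top")
a=cv2.resize(s["image"][190:250,225:305],(400,300),interpolation=cv2.INTER_CUBIC)
b=cv2.resize(t["image"][140:215,220:320],(400,300),interpolation=cv2.INTER_CUBIC)
cv2.imwrite("pics/c5.png",np.hstack([a,b]))
```

```text
(no output)
```

View pics/c5.png

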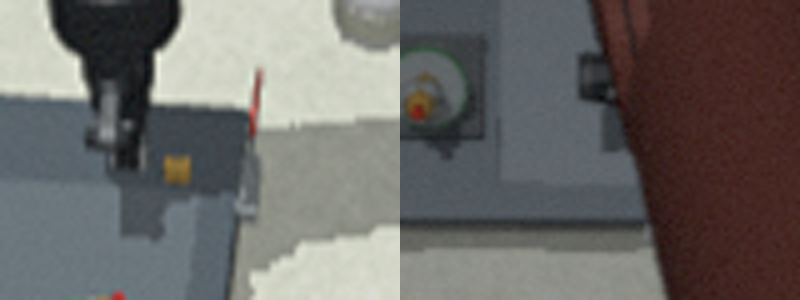

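```bash
python3 -m inch '[[[0,0,0.001,0,0],[0,0,0.002,0,0],[0,0,0.003,0,0],[0,0,0.003,0,0],[0,0,0.003,0,0],[0,0,0.003,0,0],[0,0,0.003,0,0],[0,0,0.003,0,0]]]'; python3 -m inch '[[[0,0,0.001,0,0],[0,0,0.002,0,0],[0,0,0.002,0,0],[0,0,0.002,0,0],[0,0,0.002,0,0],[0,0,0.002,0,0],[0,0,0.002,0,0],[0,0,0.002,0,0]]]'
```

```text
clock: 7.98
tcp_pos: [0.5897, -0.0178, 0.0381]
tool_rot: [-3.141, -0.0, -1.573]
contact_force: [-0.5, -0.1, 0.2]
opening: 0.006
clock: 8.65
tcp_pos: [0.5897, -0.0177, 0.036]
tool_rot: [3.142, 0.0, -1.573]
contact_force: [-0.4, -0.0, -0.3]
opening: 0.003
```

```bash
python3 -m inch '[[[0,0,0.001,0,0],[0,0,0.002,0,0],[0,0,0.003,0,0],[0,0,0.003,0,0],[0,0,0.003,0,0],[0,0,0.003,0,0],[0,0,0.003,0,0],[0,0,0.003,0,0]]]'
```

```text
clock: 9.32
tcp_pos: [0.5897, -0.0177, 0.0331]
tool_rot: [-3.142, 0.0, -1.573]
contact_force: [-0.3, -0.5, 0.3]
opening: 0.002
```

```bash
python3 -m inch '[[[0,0,0.001,0,0],[0,0,0.002,0,0],[0,0,0.003,0,0],[0,0,0.003,0,0],[0,0,0.003,0,0],[0,0,0.003,0,0],[0,0,0.003,0,0],[0,0,0.003,0,0]]]'
python3 - <<'E'
from h import *
s=cam("side")
a=cv2.resize(s["image"][190:250,225:305],(800,600),interpolation=cv2.INTER_CUBIC)
cv2.imwrite("pics/c6.png",a)
E
```

```text
clock: 9.98
tcp_pos: [0.5898, -0.0177, 0.0314]
tool_rot: [-3.141, -0.001, -1.573]
contact_force: [-6.4, -0.8, 14.0]
opening: -0.005
```

View pics/c6.png

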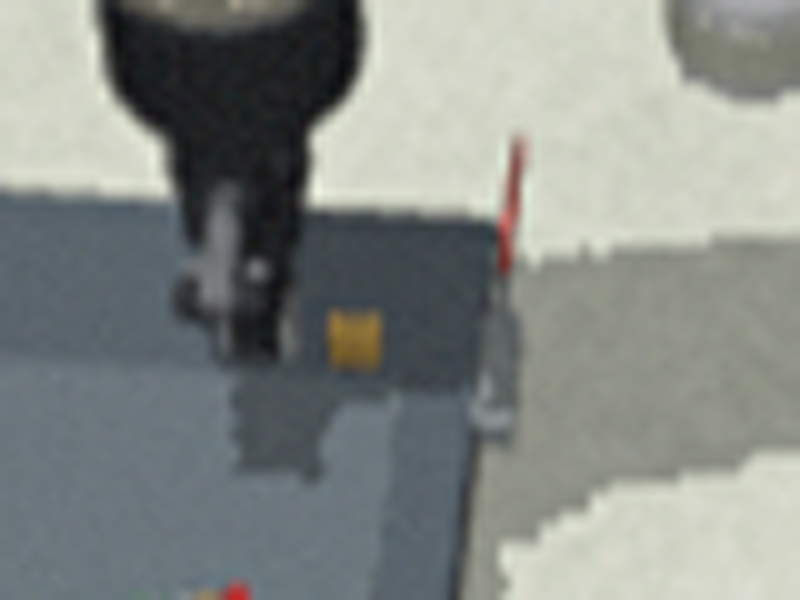

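Contact with the lid (z = 0.070) came at a reported 0.032, so the true tip height is the reported z plus 0.038. The last picture shows the tip beside the staple at the expected x and y. Now I'll back over the hasp and repeat the sweep with the corrected height.

```bash
python3 -m inch '[[[0,0,-0.04,0,0],[0,0,-0.08,0,0],[0,0,-0.12,0,0],[0,0.04,-0.12,0,0],[0,0.08,-0.12,0,0],[0,0.12,-0.12,0,0],[0,0.12,-0.12,0,0],[0,0.12,-0.12,0,0]]]'; python3 -m inch '[[[0,0,0.03,0,0],[0,0,0.062,0,0],[0,0,0.062,0,0],[0,-0.03,0.062,0,0],[0,-0.05,0.062,0,0],[0,-0.065,0.062,0,0],[0,-0.076,0.062,0,0],[0,-0.076,0.062,0,0]]]'
```

```text
clock: 10.7
tcp_pos: [0.468, -0.0181, 0.1503]
tool_rot: [-3.141, -0.002, -1.573]
contact_force: [1.1, -0.3, -0.3]
opening: 0.001
clock: 11.37
tcp_pos: [0.5483, -0.0173, 0.0889]
tool_rot: [-3.141, 0.002, -1.573]
contact_force: [-0.1, -0.0, -0.2]
opening: -0.001
```

```bash
python3 -m inch '[[[0,-0.009,0.01,0,0],[0,-0.018,0.02,0,0],[0,-0.03,0.027,0,0],[0,-0.041,0.035,0,0],[0,-0.041,0.041,0,0],[0,-0.041,0.047,0,0],[0,-0.041,0.05,0,0],[0,-0.041,0.052,0,0]]]'; python3 -m inch '[[[0,0,0.001,0,0],[0,0,0.002,0,0],[0,0,0.003,0,0],[0,0,0.003,0,0],[0,0,0.003,0,0],[0,0,0.003,0,0],[0,0,0.003,0,0],[0,0,0.003,0,0]]]'
```

```text
clock: 12.03
tcp_pos: [0.586, -0.0177, 0.036]
tool_rot: [3.141, -0.0, -1.573]
contact_force: [-0.6, 0.4, 0.8]
opening: -0.004
clock: 12.7
tcp_pos: [0.5861, -0.0177, 0.0349]
tool_rot: [3.141, -0.001, -1.573]
contact_force: [-7.8, -0.4, 16.2]
opening: -0.0
```

Run:
```python
from h import *
s=cam("side")
def red(c,roi):
    x,y,w,h=roi;H=cv2.cvtColor(c["image"][y:y+h,x:x+w],cv2.COLOR_BGR2HSV).astype(int)
    v,u=np.nonzero(((H[...,0]<8)|(H[...,0]>172))&(H[...,1]>130)&(H[...,2]>60));return [(a+x,b+y) for a,b in zip(u,v)]
print("upright area",len(red(s,(268,198,16,25))),"tab",red(s,(240,205,28,28)))
```

```text
upright area 0 tab [(np.int64(248), np.int64(225)), (np.int64(249), np.int64(225)), (np.int64(250), np.int64(225)), (np.int64(251), np.int64(225)), (np.int64(252), np.int64(225)), (np.int64(253), np.int64(225)), (np.int64(248), np.int64(226)), (np.int64(249), np.int64(226)), (np.int64(250), np.int64(226)), (np.int64(251), np.int64(226)), (np.int64(252), np.int64(226)), (np.int64(253), np.int64(226)), (np.int64(248), np.int64(227)), (np.int64(249), np.int64(227)), (np.int64(250), np.int64(227)), (np.int64(251), np.int64(227)), (np.int64(252), np.int64(227)), (np.int64(248), np.int64(228)), (np.int64(249), np.int64(228)), (np.int64(250), np.int64(228)), (np.int64(251), np.int64(228)), (np.int64(252), np.int64(228))]
```

The hasp is latched. The fingers bear on the tab about 4 mm above the lid contact height, and the red tab now lies flat at (250,226) in the side view. Next I'll refine the tester's yaw and the clearance to the yellow neighbour while backing off.

```bash
python3 -m inch '[[[0,0,-0.04,0,0],[0,0,-0.08,0,0],[0.04,0,-0.12,0,0.05],[0.08,0,-0.14,0,0.05],[0.12,0,-0.14,0,0.05],[0.15,0,-0.14,0,0.05],[0.15,0,-0.14,0,0.05],[0.15,0,-0.14,0,0.05]]]' 25
python3 - <<'E'
from h import *
t=cam("top")
H=cv2.cvtColor(t["image"],cv2.COLOR_BGR2HSV).astype(int);g=H[...,2]
gr=(H[...,0]>50)&(H[...,0]<80)&(H[...,1]>120)&(g>50)
def cen(m,roi):
    x,y,w,h=roi;v,u=np.nonzero(m[y:y+h,x:x+w]);return u.mean()+x,v.mean()+y
for roi in((400,155,35,25),(450,150,25,25)): p=cen(gr,roi);print(p,plane(t,*p,.098))
ye=(H[...,0]>20)&(H[...,0]<34)&(H[...,1]>150)&(g>40);v,u=np.nonzero(ye[140:185,435:480]);pt=np.stack([u+435,v+140],1).astype(np.float32)
print("yellow hull corners left/bottom",[plane(t,*pt[i],.05).round(3) for i in (pt[:,0].argmin(),pt[:,1].argmax())])
# black block (no blue): near-black or green
bl=((g<48)&~((H[...,0]>100)&(H[...,0]<130)&(H[...,1]>150)&(g>40)))|gr
m=bl[145:190,398:440].astype(np.uint8)
print("\n".join("".join(".#g"[int(a)+int(b)] for a,b in zip(r,q)) for r,q in zip(m,gr[145:190,398:440])))
c=max(cv2.findContours(m,0,2)[0],key=cv2.contourArea);r=cv2.minAreaRect(c);P=[plane(t,x+398,y+145,.09)[:2] for x,y in cv2.boxPoints(r)]
for i in range(4):
    d=P[i]-P[i-1];print(np.linalg.norm(d).round(4),np.degrees(np.arctan2(d[1],d[0])).round(1))
E
```

```text
clock: 13.42
tcp_pos: [0.5855, -0.1718, 0.1732]
tool_rot: [3.142, -0.001, -1.579]
contact_force: [-1.2, 1.6, 0.1]
opening: 0.587
(np.float64(nan), np.float64(nan)) [nan nan nan]
(np.float64(460.7241379310345), np.float64(160.06896551724137)) [ 0.60323251 -0.41129392  0.098     ]
yellow hull corners left/bottom [array([ 0.596, -0.396,  0.05 ]), array([ 0.579, -0.397,  0.05 ])]
..........................................
..........................................
..........................................
..........................................
..........................................
..........................................
..........................................
..........................................
..........................................
..........................................
..........................................
..........................................
..........................................
..........................................
..........................................
..........................................
.................................
[... 677 characters left out ...]
....................
..........................................
..........................................
..........................................
..........................................
..........................................
..........................................
..........................................
..........................................
..........................................
..........................................
..........................................
..........................................<stdin>:6: RuntimeWarning: Mean of empty slice.
  ret = ret.dtype.type(ret / rcount)
Traceback (most recent call last):
ValueError: max() iterable argument is empty
```

Run:
```python
from h import *
t=cam("top");t["image"]=cv2.imread("pics/top0.png")
H=cv2.cvtColor(t["image"],cv2.COLOR_BGR2HSV).astype(int);g=H[...,2]
gr=(H[...,0]>50)&(H[...,0]<80)&(H[...,1]>120)&(g>50)
v,u=np.nonzero(gr[155:180,400:435]);print(plane(t,u.mean()+400,v.mean()+155,.098))
bl=(H[...,0]>95)&(H[...,0]<130)&(H[...,1]>140)
m=((g<50)&~bl|gr)[150:185,400:435].astype(np.uint8)
print("\n".join("".join(".#"[a] for a in r) for r in m))
```

```text
[ 0.59035953 -0.31668898  0.098     ]
...................................
...................................
...................................
...................................
...................................
...................................
...................................
..................##...............
................#####..............
...............#######.............
.............#########.............
...........############............
..........#############............
.........##..###########...........
.......####...###########..........
........###...###########..........
........####...###########.........
.........###...############........
.........#####..###########........
..........####...###########.......
...#.......###...###########.......
...#.......####...##########.......
...#........###...#########........
..##........#####..######..........
...##........####..####............
...###.......########..............
...###........######...............
....###........####................
.....####......#...................
......####.........................
........###........................
...................................
...................................
...................................
...................................
```

```bash
python3 -m inch '[[[0.04,-0.006,0,-7,0.055],[0.08,-0.006,0,-14,0.055],[0.12,-0.006,0,-21,0.055],[0.145,-0.006,0.02,-28,0.055],[0.145,-0.006,0.04,-32.5,0.055],[0.145,-0.006,0.06,-32.5,0.055],[0.145,-0.006,0.065,-32.5,0.055],[0.145,-0.006,0.065,-32.5,0.055]]]'
python3 - <<'E'
from h import *
s=cam("side")
cv2.imwrite("pics/c7.png",cv2.resize(s["image"][105:195,215:335],(800,600),interpolation=cv2.INTER_CUBIC))
E
```

```text
clock: 14.18
tcp_pos: [0.5916, -0.3103, 0.1064]
tool_rot: [3.141, 0.003, -1.004]
contact_force: [-0.7, -0.6, 0.3]
opening: 0.647
```

View pics/c7.png

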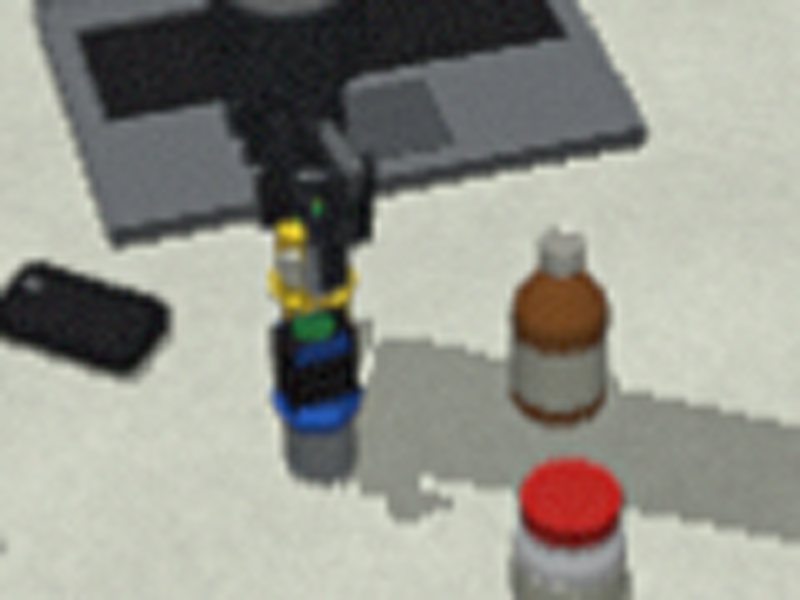

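The picture shows the open fingers above the tester at (315,230), with the bottle, the jar and the yellow look-alike clear. I'll descend and close lightly.

```bash
python3 -m inch '[[[0.005,0.004,0,0,0.055],[0.005,0.004,0.02,0,0.055],[0.005,0.004,0.04,0,0.055],[0.005,0.004,0.06,0,0.055],[0.005,0.004,0.075,0,0.055],[0.005,0.004,0.087,0,0.055],[0.005,0.004,0.087,0,0.055],[0.005,0.004,0.087,0,0.055]]]'; python3 -m inch '[[[0,0,0,0,0.015],[0,0,0,0,0.015],[0,0,0,0,0.015],[0,0,0,0,0.015],[0,0,0,0,0.015],[0,0,0,0,0.015],[0,0,0,0,0.015],[0,0,0,0,0.015]]]' 40
```

```text
clock: 14.9
tcp_pos: [0.5918, -0.3191, 0.0217]
tool_rot: [-3.141, -0.0, -1.005]
contact_force: [0.3, 0.5, 0.7]
opening: 0.644
clock: 15.57
tcp_pos: [0.5923, -0.3193, 0.0224]
tool_rot: [-3.14, -0.002, -1.005]
contact_force: [-0.6, 0.2, 6.6]
opening: 0.3
```

```bash
python3 -m inch '[[[0,0,0,0,0.035],[0,0,-0.002,0,0.035],[0,0,-0.005,0,0.035],[0,0,-0.005,0,0.015],[0,0,-0.005,0,0.015],[0,0,-0.005,0,0.015],[0,0,-0.005,0,0.015],[0,0,-0.005,0,0.015]]]' 40; python3 -m inch '[[[0,0,-0.03,0,0.015],[0,0,-0.06,0,0.015],[0,0,-0.09,0,0.015],[0,0,-0.1,-7,0.015],[0,0,-0.1,-14,0.015],[0,0,-0.1,-21,0.015],[0,0,-0.1,-28,0.015],[0,0,-0.1,-28,0.015]]]'
```

```text
clock: 16.23
tcp_pos: [0.5917, -0.3192, 0.0267]
tool_rot: [-3.141, -0.001, -1.006]
contact_force: [-1.0, 1.3, 5.6]
opening: 0.298
clock: 16.9
tcp_pos: [0.5908, -0.3191, 0.1253]
tool_rot: [-3.142, 0.001, -0.511]
contact_force: [-0.5, 0.9, -2.4]
opening: 0.296
```

Gripped and lifted, with about 2.4 N of weight. Now I'll turn to yaw 0, come up beside the case's right wall, and pivot the tester in a 20 N grip.

```bash
python3 -m inch '[[[-0.016,-0.03,0.02,-7,0.015],[-0.032,-0.06,0.04,-14,0.015],[-0.05,-0.1,0.058,-21,0.015],[-0.065,-0.13,0.058,-28,0.015],[-0.08,-0.161,0.058,-29.3,0.015],[-0.08,-0.161,0.058,-29.3,0.015],[-0.08,-0.161,0.058,-29.3,0.015],[-0.08,-0.161,0.058,-29.3,0.015]]]' 40
```

```text
clock: 17.57
tcp_pos: [0.6012, -0.1402, 0.0678]
tool_rot: [3.141, 0.0, -0.009]
contact_force: [-0.3, -1.2, -2.1]
opening: 0.298
```

```bash
python3 -m inch '[[[0,-0.02,0,0,0.015],[0,-0.034,0,0,0.015],[0,-0.039,0,0,0.015],[0,-0.044,0,0,0.015],[0,-0.049,0,0,0.015],[0,-0.049,0,0,0.015],[0,-0.049,0,0,0.015],[0,-0.049,0,0,0.015]]]' 20
```

```text
clock: 18.23
tcp_pos: [0.602, -0.0939, 0.0686]
tool_rot: [3.138, -0.001, -0.009]
contact_force: [-1.4, -5.1, 1.8]
opening: 0.296
```

```bash
python3 -m inch '[[[0,-0.004,0,0,0.015],[0,-0.008,0,0,0.015],[0,-0.012,0,0,0.015],[0,-0.016,0,0,0.015],[0,-0.018,0,0,0.015],[0,-0.018,0,0,0.015],[0,-0.018,0,0,0.015],[0,-0.018,0,0,0.015]]]' 20
python3 - <<'E'
from h import *
s=cam("side");t=cam("top")
a=cv2.resize(s["image"][170:245,200:300],(400,300),interpolation=cv2.INTER_CUBIC)
b=cv2.resize(t["image"][120:210,280:400],(400,300),interpolation=cv2.INTER_CUBIC)
cv2.imwrite("pics/c8.png",np.hstack([a,b]))
E
```

```text
clock: 18.9
tcp_pos: [0.6024, -0.0767, 0.0691]
tool_rot: [3.137, -0.001, -0.009]
contact_force: [-2.0, -6.8, 5.6]
opening: 0.298
```

View pics/c8.png

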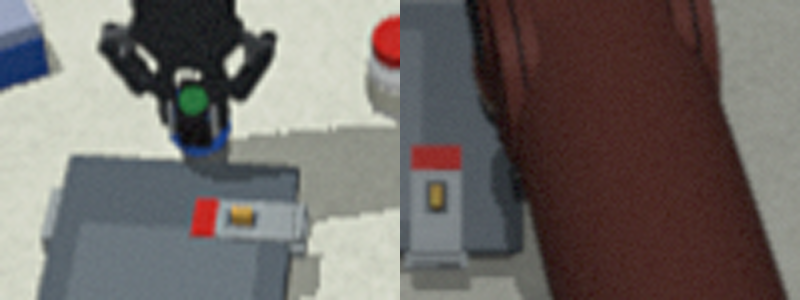

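The picture shows the hasp flat with its slot round the staple, and the tester tilted in the grip with its green top facing the side camera. I'll firm the grip, back off, lift, and turn 90° toward the nipple.

```bash
python3 -m inch '[[[0,0,0,0,0.015],[0,0,0,0,0.015],[0,0.01,0,0,0.015],[0,0.03,0,0,0.015],[0,0.03,-0.03,0,0.015],[0,0.03,-0.07,0,0.015],[0,0.03,-0.1,-7,0.015],[0,0.03,-0.13,-14,0.015]]]' 80; python3 -c "
from station import arm;print(arm.read_state()['q'].round(2))"
```

```text
clock: 19.67
tcp_pos: [0.6015, -0.1035, 0.1997]
tool_rot: [3.142, -0.0, 0.243]
contact_force: [0.3, -0.2, -2.6]
opening: 0.297
[ 0.74  0.35 -0.81  1.52  0.26  1.38  0.15]
```

```bash
python3 -m inch '[[[-0.003,-0.035,0,-7,0.015],[-0.006,-0.07,0,-14,0.015],[-0.009,-0.1,0,-21,0.015],[-0.012,-0.13,0,-28,0.015],[-0.014,-0.16,0,-35,0.015],[-0.016,-0.19,0,-42,0.015],[-0.018,-0.22,0,-49,0.015],[-0.02,-0.248,0,-56,0.015]]]'; python3 -m inch '[[[0,0,0,-7,0.015],[0,0,0,-14,0.015],[0,0,0,-20,0.015],[0,0,0,-20,0.015],[0,0,0,-20,0.015],[0,0,0,-20,0.015],[0,0,0,-20,0.015],[0,0,0,-20,0.015]]]'
python3 - <<'E'
from h import *
s=cam("side");t=cam("top")
cv2.imwrite("pics/s9.png",s["image"]);cv2.imwrite("pics/t9.png",t["image"])
a=cv2.resize(s["image"][200:290,190:310],(800,600),interpolation=cv2.INTER_CUBIC)
cv2.imwrite("pics/c9.png",np.clip(a*1.3,0,255).astype(np.uint8))
E
```

```text
clock: 20.33
tcp_pos: [0.5229, 0.1344, 0.198]
tool_rot: [3.142, 0.0, 1.221]
contact_force: [-0.1, 0.1, -3.0]
opening: 0.29
clock: 21.0
tcp_pos: [0.5235, 0.1335, 0.198]
tool_rot: [3.142, 0.0, 1.563]
contact_force: [-0.3, -0.0, -2.9]
opening: 0.294
```

View pics/c9.png

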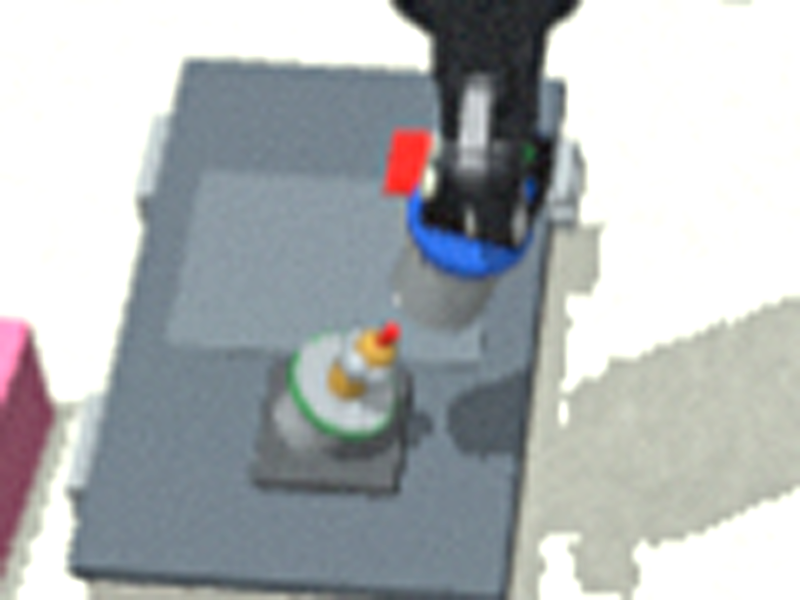

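The tester now leans the right way, top toward the robot and mouth toward the nipple. I'll measure its tilt by casting rays onto its plane y = 0.1335.

Run:
```python
from h import *
s=cam("side");im=s["image"];H=cv2.cvtColor(im,cv2.COLOR_BGR2HSV).astype(int)
b=(H[...,0]>105)&(H[...,0]<125)&(H[...,1]>170)
print("\n".join(f"{225+i} "+"".join(".#"[int(a)] for a in r) for i,r in enumerate(b[225:243,248:274])))
print("cols",list(range(246,268)))
for v in range(238,252): print(v,im[v,246:268,2])
```

```text
225 ..........................
226 ..........................
227 .....................#....
228 .....................##...
229 .....................#....
230 ....#.....................
231 ...###....................
232 ...##.....................
233 ....##....................
234 ....#####.................
235 ....########..............
236 .....##########...........
237 .....###############......
238 ......##############......
239 .......############.......
240 .........########.........
241 ..........................
242 ..........................
cols [246, 247, 248, 249, 250, 251, 252, 253, 254, 255, 256, 257, 258, 259, 260, 261, 262, 263, 264, 265, 266, 267]
238 [110 110 111 104 102 104 110  58  37  33  41  41  40  35  44  39  35  31
  31  31  27  31]
239 [107 110 108 103 103 109 109  83  57  35  32  31  37  40  43  43  39  27
  25  28  34  59]
240 [107 108 106 100 105 109 110 101  86  63  40  37  26  37  39  32  29  30
  33  49  69  87]
241 [109 107 106  97 107 108 110 109 102  92  79  74  61  50  44  43  46  61
  62  80  95  94]
242 [108 110 104 102 108 109 110 108 107 106 1
[... 203 characters left out ...]
8  86  79  79  82
  91  91  90  96]
245 [111 108 112 121 111 106 106 105 103 100  95  88  86  88  83  79  75  89
  91  94  90  92]
246 [109 106 104 108 106 107 106 106 102 102  93  90  84  86  82  75  81  89
  93  90  91  93]
247 [105 104 111 109 105 105 103 102  99  96  93  87  85  82  79  78  92  93
  93  92  88  93]
248 [105 108 152 135 111 106 108 102  98  96  89  87  80  79  86 100  96  93
  91  90  91  91]
249 [135 144 191 174 121 107 111 105  93 100  99  89  84  94 105 110  93  90
  90  93  94  92]
250 [160 157 159 148 113 108 109 108 105 107 108 101  98 109 110 110  83  90
  90  91  94  89]
251 [166 135 119 102 103 109 110 108 110 109 110 111 109 109 112 109  81  90
  94  89  93  90]
```

Run:
```python
from h import *
s=cam("side");y=.1335
# right tube edge line du/dv and mouth/flange bottom pixels -> compare with direction for given tilts
G=np.array([.5235,y,.198+.0567])
a=np.linspace(0,2*np.pi,73)
for th in(20,25,30,35,40):
    r=np.radians(th);n=np.array([-np.sin(r),0,np.cos(r)]);e1=np.array([np.cos(r),0,np.sin(r)]);e2=np.array([0,1,0])
    M=G-.08*n
    def rim(h,R): return np.array([proj(s,M+h*n+R*(np.cos(t)*e1+np.sin(t)*e2)) for t in a])
    m=rim(0,.02);m2=rim(.03,.02);f=rim(.046,.025)
    print(th,"slope",((m2-m).mean(0)[0]/(m2-m).mean(0)[1]).round(2),"mouth c",m.mean(0).round(1),"umin/max",m[:,0].min().round(1),m[:,0].max().round(1),"low",m[m[:,1].argmax()].round(1),"fl low",f[f[:,1].argmax()].round(1),"umin",f[:,0].min().round(1),f[:,0].max().round(1))
```

```text
20 slope -0.53 mouth c [256.2 242.6] umin/max 249.1 263.5 low [257.9 249. ] fl low [263.6 241.1] umin 252.1 270.6
25 slope -0.7 mouth c [253.7 241.8] umin/max 246.8 260.8 low [255.4 248.4] fl low [262.4 240.9] umin 251.3 269.3
30 slope -0.9 mouth c [251.4 241. ] umin/max 244.6 258.2 low [253.5 247.6] fl low [262.  240.7] umin 250.6 267.9
35 slope -1.11 mouth c [249.1 240. ] umin/max 242.6 255.6 low [251.  246.8] fl low [260.8 240.4] umin 250.0 266.5
40 slope -1.37 mouth c [246.9 238.9] umin/max 240.8 253.1 low [249.2 245.8] fl low [260.3 240.1] umin 249.5 265.1
```

Measured tilt is about 20° (tube edge slope −0.6). The mouth is about 81 mm above the collar and 3 mm off the axis. I'll bring the mouth over the pin and post tip, then use the post as the hook to swing the last 10° in a light grip.

```bash
python3 -m inch '[[[0,0.005,0.006,0,0.015],[0,0.01,0.013,0,0.015],[0,0.015,0.02,0,0.015],[0,0.02,0.026,0,0.015],[0,0.02,0.029,0,0.015],[0,0.02,0.029,0,0.015],[0,0.02,0.029,0,0.015],[0,0.02,0.029,0,0.015]]]' 40; python3 -m inch '[[[0,0,0.004,0,0.015],[0,-0.001,0.008,0,0.015],[0,-0.002,0.012,0,0.015],[0,-0.003,0.016,0,0.015],[0,-0.005,0.02,0,0.015],[0,-0.005,0.02,0,0.015],[0,-0.005,0.02,0,0.015],[0,-0.005,0.02,0,0.015]]]' 22
```

```text
clock: 21.87
tcp_pos: [0.5434, 0.1338, 0.1692]
tool_rot: [3.141, -0.0, 1.566]
contact_force: [-0.3, 0.1, -2.3]
opening: 0.294
clock: 22.53
tcp_pos: [0.5399, 0.1344, 0.1537]
tool_rot: [3.137, 0.001, 1.565]
contact_force: [-16.1, -5.4, 40.3]
opening: 0.295
```

Run:
```python
from h import *
s=cam("side");im=s["image"];cv2.imwrite("pics/s10.png",im)
a=cv2.resize(im[215:275,210:290],(800,600),interpolation=cv2.INTER_CUBIC)
cv2.imwrite("pics/c10.png",np.clip(a*1.3,0,255).astype(np.uint8))
```

```text
(no output)
```

View pics/c10.png

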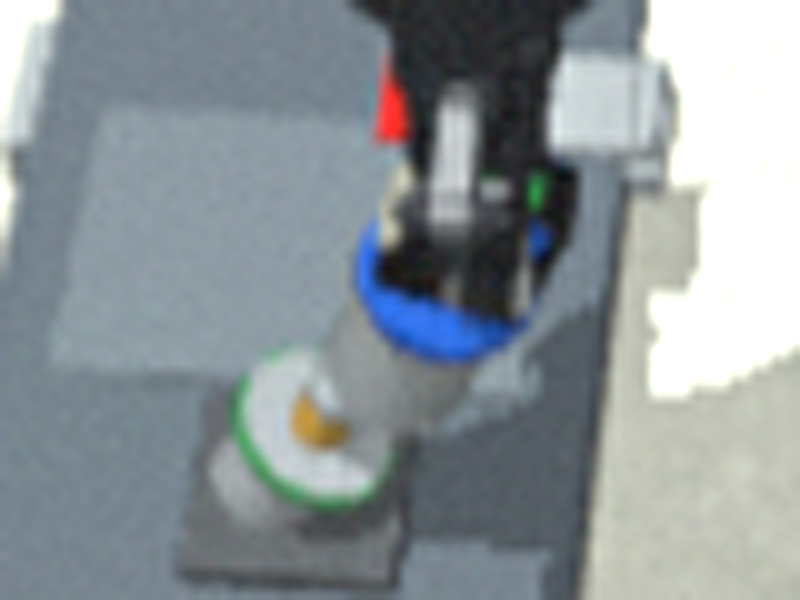

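Run:
```python
from h import *
s=cam("side");N=np.array([.595,.133,.11]);n=np.array([-.5,0,.866]);f=lambda P:((proj(s,P)-[210,215])*10).round(0)
for h in(0,22,30,36,46): print(h,f(N+h*n))
g=cv2.imread("pics/s10.png")
H=cv2.cvtColor(g,cv2.COLOR_BGR2HSV).astype(int);m=(H[...,0]>45)&(H[...,0]<85)&(H[...,1]>90);v,u=np.nonzero(m[245:268,230:252])
e=cv2.fitEllipse(np.stack([u+230,v+245],1).astype(np.float32));print("ring",((np.array(e[0])-[210,215])*10).round(0),e[1])
G=np.array([.5399,.1344,.1537+.0567]);print("grip",f(G))
a=np.linspace(0,2*np.pi,73)
for th in(20,25,30):
  for dx in (0,.004):
    r=np.radians(th);k=np.array([-np.sin(r),0,np.cos(r)]);e1=np.array([np.cos(r),0,np.sin(r)]);M=G+[dx,0,0]-.08*k
    rim=lambda h,R:np.array([f(M+h*k+R*(np.cos(t)*e1+np.sin(t)*np.array([0,1,0]))) for t in a])
    m=rim(0,.02);q=rim(.046,.025);print(th,dx,"M",M.round(4),f(M),"low",m[m[:,1].argmax()],"umin",m[m[:,0].argmin()],"umax",m[m[:,0].argmax()],"fl low",q[q[:,1].argmax()],"fl umin",q[:,0].min())
b=g[238:262,238:262,2];print(b)
```

```text
0 [321. 414.]
22 [-2107.  3079.]
30 [-2067.  3035.]
36 [-2049.  3015.]
46 [-2030.  2994.]
ring [300. 433.] (10.556065559387207, 16.248886108398438)
grip [498. 210.]
20 0 M [0.5673 0.1344 0.1352] [412. 372.] low [415. 434.] umin [342. 358.] umax [482. 390.] fl low [473. 361.] fl umin 370.0
20 0.004 M [0.5713 0.1344 0.1352] [398. 371.] low [407. 434.] umin [328. 352.] umax [468. 384.] fl low [458. 360.] fl umin 355.0
25 0 M [0.5737 0.1344 0.1379] [388. 365.] low [397. 428.] umin [320. 348.] umax [456. 387.] fl low [462. 359.] fl umin 362.0
25 0.004 M [0.5777 0.1344 0.1379] [374. 364.] low [382. 427.] umin [305. 347.] umax [442. 380.] fl low [446. 358.] fl umin 347.0
30 0 M [0.5799 0.1344 0.1411] [365. 356.] low [373. 421.] umin [299. 336.] umax [431. 376.] fl low [458. 357.] fl umin 355.0
30 0.004 M [0.5839 0.1344 0.1411] [351. 355.] low [358. 420.] umin [284. 335.] umax [416. 381.] fl low [443. 356.] fl umin 340.0
[[110 110 111 108 110 109 108 110  78  81 141 127  56  31  36  61  64  68
   63  40  40  31  24  30]
 [108 111 114 110 110 109 113 103  57  64 103  79  31  25  20  39  45  4
[... 1551 characters left out ...]
40 140 126 134 128 111 110 110 106 104  96  93  87  84  79  77  78
   85  88  84  87  87  76]
 [148 147 148 141 113 106 100 102 104 102 102  93  92  86  84  76  80  87
   94  93  80  79  77  66]
 [147 147 148 143 111 100  90  94  98 103  96  93  89  87  92  83  84  93
   82  78  68  63  62  64]
 [148 147 142 132 114 101  94  93 103 107 107  85  73  68  80  76  78  76
   67  62  62  63  65  65]
 [147 147 134 125 106 101  98 101 109 110 106  71  59  52  64  64  68  64
   67  63  64  69  64  64]
 [151 150 142 136 134 131 110 103 106 109 100  63  53  49  63  65  65  65
   64  67  65  67  64  65]
 [155 152 149 146 152 152 134 129 114 108  87  57  54  53  59  66  65  68
   66  64  67  63  65  65]]
```

The contact (about 40 N) and the picture show the tilt still near 20°. The mouth, low edge at about (405,430), sits about 8 mm to the robot side of the axis, so the pin is catching the funnel. I'll back off along the axis, shift 8 mm, and retry with the mouth centred before swinging.

```bash
python3 -m inch '[[[0,-0.002,-0.006,0,0.015],[0,-0.004,-0.012,0,0.015],[0,-0.004,-0.017,0,0.015],[0,0,-0.017,0,0.015],[0,0.003,-0.017,0,0.015],[0,0.003,-0.017,0,0.015],[0,0.003,-0.017,0,0.015],[0,0.003,-0.017,0,0.015]]]' 50; python3 -m inch '[[[0,0.002,0.002,0,0.015],[0,0.003,0.004,0,0.015],[0,0.004,0.006,0,0.015],[0,0.005,0.008,0,0.015],[0,0.006,0.01,0,0.015],[0,0.006,0.01,0,0.015],[0,0.006,0.01,0,0.015],[0,0.006,0.01,0,0.015]]]' 30
python3 - <<'E'
from h import *
s=cam("side");g=s["image"];cv2.imwrite("pics/s11.png",g);print(g[246:266,238:262,2])
N=np.array([.595,.133,.11]);n=np.array([-.5,0,.866])
for h in(0,.03,.046): print(h,proj(s,N+h*n).round(1))
E
```

```text
clock: 23.3
tcp_pos: [0.5412, 0.1336, 0.1655]
tool_rot: [-3.141, -0.0, 1.566]
contact_force: [-0.8, -0.1, -2.6]
opening: 0.288
clock: 23.97
tcp_pos: [0.5475, 0.1335, 0.1561]
tool_rot: [3.142, -0.0, 1.565]
contact_force: [-0.2, -0.2, -2.4]
opening: 0.296
[[110 110 107 108 113 111  69  41  33  40  40  42  40  42  43  37  27  34
   30  18  31  50  99 112]
 [108 113 107 108 112 112  98  62  33  29  43  44  40  40  45  35  28  34
   26  21  38  71  96  97]
 [107 112 107 105 110 113 114  95  59  33  28  35  35  37  42  38  28  29
   28  47  87 101  82  76]
 [105 110 109 110 114 114 116 111  87  75  50  39  32  28  32  33  32  41
   55  88 114 116  79  76]
 [124 128 110 106 114 113 114 112 102 101  79  76  62  53  58  64  63  85
  100 109 112 112  98  79]
 [145 140 118 111 110 114 111 109 106 102  98  91  87  80  78  84  80 105
  116 113 111 114 111  81]
 [150 144 123 110 109 111 111 108 102 100  94  90  89  86  79  81  91 112
  110 113 111 112  96  81]
 [149 147 127 111 108 111 108 106 101  97  96  90  91  82  76  79 102 111
  112 112 113 108  82  74]
 [146 142 128 116 107 110 107 102  98 
[... 529 characters left out ...]
 65  66  67
   65  63  65  65  64  62]
 [154 150 145 135 137 134 108 104 108 110 101  66  57  46  66  67  66  64
   67  65  64  66  66  68]
 [152 151 146 147 150 151 110 104 107 108  89  59  58  53  66  66  62  65
   66  64  69  63  68  62]
 [138 147 150 147 152 151 134 135 115  97  70  53  57  56  69  62  66  62
   67  64  66  64  70  64]
 [ 83 107 133 147 151 152 148 148 112  78  58  59  55  60  64  64  62  67
   64  65  65  64  64  66]
 [ 67  62  80 101 112 111 109 108  77  57  58  58  48  65  66  65  63  66
   66  64  67  65  64  64]
 [ 83  77  64  59  53  53  56  58  53  60  59  54  51  62  65  69  61  65
   67  66  67  62  62  67]]
0 [242.1 256.4]
0.03 [246.7 251.3]
0.046 [249.2 248.5]
```

There is no contact force now, and the mouth is about on the axis at 32 mm. Next I'll swing the grip about the post tip.

```bash
python3 -m inch '[[[0,-0.003,0.001,0,0.015],[0,-0.006,0.002,0,0.015],[0,-0.009,0.004,0,0.015],[0,-0.012,0.005,0,0.015],[0,-0.014,0.006,0,0.015],[0,-0.014,0.006,0,0.015],[0,-0.014,0.006,0,0.015],[0,-0.014,0.006,0,0.015]]]' 22
python3 - <<'E'
from h import *
s=cam("side");g=s["image"];cv2.imwrite("pics/s12.png",g);print(g[243:262,238:264,2])
E
```

```text
clock: 24.68
tcp_pos: [0.5358, 0.134, 0.152]
tool_rot: [3.136, -0.001, 1.565]
contact_force: [3.1, -0.0, 7.8]
opening: 0.291
[[108 109 106 110 109 113 108 107  72  46  32  28  21  29  29  22  24  28
   82  50  28  27  28  29  33  84]
 [109 110 110 110 107 109 109 106  96  51  37  36  34  32  18  30  17  29
   89  59  29  36  33  28  37  92]
 [110 109 111 109 112 108 107 107 113  59  37  36  39  40  33  34  27  36
   78  62  41  35  36  31  40  97]
 [110 109 109 111 110 106 104 114 115  79  42  38  38  38  38  44  32  34
   55  56  32  26  31  19  34  92]
 [110 111 110 112 108 104 109 112 118 104  60  38  33  39  36  38  42  38
   37  31  28  28  17  23  30  82]
 [110 108 110 108 102 108 113 115 118 118 101  54  34  34  39  37  39  39
   40  34  29  31  25  29  50  85]
 [106 104 112 100 106 110 113 122 114 123 118  94  59  30  30  28  38  40
   36  37  30  34  31  58  79  92]
 [124 130 136 119 118 113 112 119 117 115 118 113  93  67  41  29  34  31
   32  31  37  51  61  90  83  94]
 [148 151 150 130 127 114 114 115 118 114 113 111 109  93  79  71  64  59
   54  59  81  98  98 110  80
[... 396 characters left out ...]
82  77  77
   85  89  86  84  84  87  78  79]
 [146 148 151 138 108 109  98 104 109 103 101  97  89  87  82  75  79  87
   94  93  93  79  78  79  64  66]
 [147 147 149 143 111 104  92  94  92 100 105  94  89  83  80  77  89  93
   81  82  75  69  65  66  61  65]
 [148 145 141 128 117 104  91  95  97 106 110  84  72  70  70  74  78  80
   65  66  65  64  63  65  63  62]
 [149 150 140 125 109  99 100 101 107 111 107  70  57  47  63  65  66  65
   63  63  64  66  61  61  68  62]
 [153 149 143 134 134 135 111 104 105 110 101  62  51  52  61  68  65  64
   65  68  67  66  61  64  65  63]
 [153 152 147 146 152 153 134 129 116 109  85  56  55  54  64  62  65  63
   64  66  64  70  66  67  65  66]]
```

```bash
python3 -m inch '[[[0,-0.003,0,0,0.015],[0,-0.006,0.001,0,0.015],[0,-0.008,0.002,0,0.015],[0,-0.01,0.002,0,0.015],[0,-0.012,0.003,0,0.015],[0,-0.012,0.003,0,0.015],[0,-0.012,0.003,0,0.015],[0,-0.012,0.003,0,0.015]]]' 20
python3 - <<'E'
from h import *
s=cam("side");g=s["image"];cv2.imwrite("pics/s13.png",g);print(g[247:262,240:266,2])
E
```

```text
clock: 25.4
tcp_pos: [0.5249, 0.134, 0.1493]
tool_rot: [3.134, -0.001, 1.565]
contact_force: [7.8, -0.8, 5.4]
opening: 0.289
[[110 110 109 108 107 110 116 125 124 129 108  46  32  35  41  37  37  41
   37  35  38  53  26  24  27  30]
 [109 109 108 107 108 116 120 123 121 126 126  74  32  33  34  40  41  37
   41  40  38  40  25  28  22  53]
 [113 105 115 124 120 120 122 125 125 122 122 105  67  39  28  33  37  35
   31  37  37  31  29  29  52  84]
 [134 120 136 143 123 120 124 126 122 121 122 119 102  76  41  24  34  29
   29  38  36  37  26  50  82  89]
 [150 131 140 147 121 122 119 120 123 118 118 115 110 105  80  63  61  45
   44  48  56  61  60  79  91  96]
 [145 133 147 155 136 122 120 123 119 117 113 107 108 104  95  82  84  69
   69  78  95 100  88  93  91  91]
 [134 133 157 171 142 124 118 117 116 115 111 106 101 100  92  89  85  81
   85 101 111 111  95  93  93  91]
 [123 126 148 166 141 126 116 115 115 113 105  99  97  91  88  85  79  71
   77  91  95  94  94  96  93  91]
 [141 127 130 141 130 116 114 113 112 108 102  95  92  84  83  79  81  80
   88  86  87  85  90  93  93  94]
 [152 138 108 109 106 115 100 105 106  99  94  94  88  81  77  78  86  94
   91  90  92  89  76  78  79  81]
 [149 142 110 100  93 102  91 100 105  94  96  89  83  79  80  88  96  92
   82  84  94  81  69  65  65  66]
 [140 133 114 103  93  97  99 104 106  84  77  70  88  75  73  79  82  81
   62  65  76  65  66  62  60  66]
 [139 123 105 102  97 104 107 110 110  69  53  48  75  67  67  64  62  64
   60  65  66  69  67  64  64  65]
 [142 133 133 133 108 108 106 106  98  57  52  47  62  63  65  64  64  61
   64  66  67  65  64  66  67  65]
 [148 149 151 151 131 128 113 110  89  59  56  51  63  65  64  65  66  66
   67  63  65  67  64  66  67  65]]
```

The edge slope is now −0.85, which is about 29–30° of tilt. I'll firm the grip, recentre across the axis, and check that the force vanishes.

```bash
python3 -m inch '[[[0,0,0,0,0.015],[0,0,0,0,0.015],[0,0.003,-0.002,0,0.015],[0,0.006,-0.004,0,0.015],[0,0.0105,-0.006,0,0.015],[0,0.0105,-0.006,0,0.015],[0,0.0105,-0.006,0,0.015],[0,0.0105,-0.006,0,0.015]]]' 60
python3 - <<'E'
from h import *
s=cam("side");g=s["image"];cv2.imwrite("pics/s14.png",g);print(g[247:262,240:266,2])
a=cv2.resize(g[215:275,210:290],(800,600),interpolation=cv2.INTER_CUBIC)
cv2.imwrite("pics/c14.png",np.clip(a*1.3,0,255).astype(np.uint8))
E
```

```text
clock: 26.12
tcp_pos: [0.5314, 0.1337, 0.1526]
tool_rot: [-3.14, -0.0, 1.566]
contact_force: [-0.1, -0.7, -2.4]
opening: 0.296
[[105 106 109 116 119 125 125 122 104  62  35  33  37  41  41  35  41  34
   46  26  17  18  22  65  86  93]
 [109 108 111 120 120 123 120 122 122  96  54  29  32  35  39  39  39  35
   35  28  26  30  51  86  93  81]
 [110 107 116 121 121 123 122 118 119 118  98  60  35  31  29  33  35  34
   36  28  39  54  75  95  94  68]
 [138 117 122 122 124 123 117 118 116 115 110  92  76  59  38  40  34  41
   56  61  87  94  83  93  90  65]
 [151 113 117 120 120 124 117 113 113 110 106 104  91  84  69  70  67  74
   92  96 112 111  81  90  97  83]
 [148 124 114 118 119 118 117 114 113 105 104  98  92  88  82  80  84 101
  115 114 111 113  85  94  93  92]
 [134 131 124 116 114 115 114 110 105 100  98  94  89  84  78  84 100 115
  111 112 111 109  94  94  95  96]
 [123 131 134 121 111 117 112 106 100  95  91  89  84  81  78  84  98  93
   93  93  94  95  93  92  95  74]
 [140 124 132 122 107 110 107 101 100  92  88  82  80  81  87  88  93  88
   84  83  82  83  77  84  92  69]
 [151 139 112 107  94  96 103  94  94  90  84  78  81  86  91  95  95  92
   92  79  79  75  65  62  84  68]
 [147 143 110 104  91  87  93  94  94  78  72  64  86  91  81  79  82  80
   78  69  64  65  64  63  65  64]
 [143 132 112 103  94  93 102 103 108  73  58  48  75  80  66  64  67  64
   69  62  64  62  66  64  68  68]
 [138 122 110 102  99 105 106 110 109  67  52  46  66  67  65  63  62  66
   66  66  64  67  64  65  70  65]
 [143 135 134 133 109 104 108 110  99  65  55  47  64  61  63  62  67  66
   64  69  62  66  64  64  64  64]
 [146 145 153 151 131 130 110 106  88  59  58  50  65  65  64  65  64  68
   64  68  66  64  64  65  66  67]]
```

View pics/c14.png

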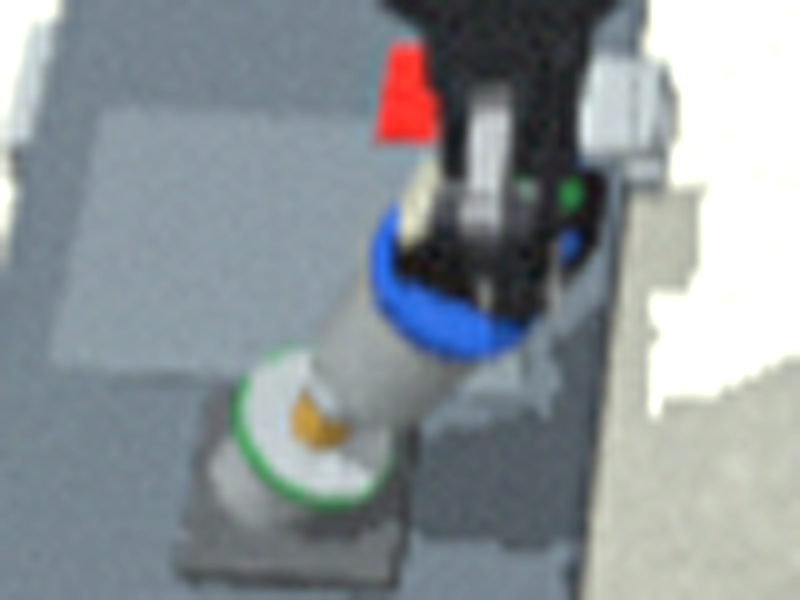

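The picture (my 12th and last view) shows the tester in line with the post, and the force reading is weight only. Now I'll advance along the axis.

```bash
python3 -m inch '[[[0,0.001,0.0017,0,0.015],[0,0.002,0.0035,0,0.015],[0,0.003,0.0052,0,0.015],[0,0.004,0.007,0,0.015],[0,0.004,0.007,0,0.015],[0,0.004,0.007,0,0.015],[0,0.004,0.007,0,0.015],[0,0.004,0.007,0,0.015]]]' 60
```

```text
clock: 26.83
tcp_pos: [0.5359, 0.1336, 0.1461]
tool_rot: [3.142, -0.0, 1.565]
contact_force: [-0.2, -0.4, -1.7]
opening: 0.296
```

```bash
python3 -m inch '[[[0,0.001,0.0017,0,0.015],[0,0.002,0.0035,0,0.015],[0,0.003,0.0052,0,0.015],[0,0.003,0.0052,0,0.015],[0,0.003,0.0052,0,0.015],[0,0.003,0.0052,0,0.015],[0,0.003,0.0052,0,0.015],[0,0.003,0.0052,0,0.015]]]' 60
```

```text
clock: 27.5
tcp_pos: [0.5393, 0.1344, 0.1413]
tool_rot: [3.141, -0.001, 1.566]
contact_force: [-0.6, 3.0, 5.2]
opening: 0.294
```

```bash
python3 -m inch '[[[0,0.001,0.0017,0,0.015],[0,0.002,0.0035,0,0.015],[0,0.003,0.0052,0,0.015],[0,0.003,0.0052,0,0.015],[0,0.003,0.0052,0,0.015],[0,0.003,0.0052,0,0.015],[0,0.003,0.0052,0,0.015],[0,0.003,0.0052,0,0.015]]]' 60
python3 - <<'E'
from h import *
s=cam("side");g=s["image"];cv2.imwrite("pics/s15.png",g);print(g[249:264,236:262,2])
H=cv2.cvtColor(g,cv2.COLOR_BGR2HSV).astype(int);m=(H[...,0]>45)&(H[...,0]<85)&(H[...,1]>90)
print("\n".join("".join(".#"[int(a)] for a in r) for r in m[245:270,228:256]))
E
```

```text
clock: 28.17
tcp_pos: [0.5427, 0.1338, 0.1352]
tool_rot: [3.14, -0.001, 1.565]
contact_force: [6.1, 4.8, -3.8]
opening: 0.296
[[108 104 100 108 114 120 124 113  74  40  35  39  38  39  40  36  30  39
   83  43  26  34  27  26  56 102]
 [108 102 105 112 119 124 121 122  96  45  34  38  39  40  41  42  39  40
   46  27  28  16  21  41  87  92]
 [132 129 119 117 117 124 123 127 117  68  39  35  36  35  37  33  29  42
   36  26  28  21  31  77 112 103]
 [152 145 124 119 122 124 125 123 122 108  76  40  26  24  32  39  35  38
   36  31  28  37  73 101 115 113]
 [149 131 120 118 119 123 120 121 118 118 103  83  45  34  28  38  41  35
   32  37  50  72 105 111 113  97]
 [151 138 125 121 120 124 122 117 116 112 109 105  80  74  63  58  54  56
   63  70  78  85  98  96  98  78]
 [151 151 132 119 121 120 117 117 117 110 106 104  95  86  83  77  74  81
   85  90  91  88  84  87  88  66]
 [151 150 120 120 115 120 117 113 106 106  97  97  94  90  83  77  80  90
   92  96  83  83  79  80  78  65]
 [152 150 135 119 115 116 112 106 105 103  94  91  88  84  79  66  89  92
   80  79  65  60  67  67  6
[... 686 characters left out ...]
....
............................
............................
............................
............................
............................
............................
............................
......#.....................
............................
.....#......................
.....#......................
.....#......................
......#.....................
......#.....................
......##....................
.......##...................
........#...................
.........#..................
...........#................
.............####...........
............................
............................
............................
............................
```

The force now pulls inward, so the coupler is over the balls. I'll keep pressing along the axis.

```bash
python3 -m inch '[[[0,0.001,0.0017,0,0.015],[0,0.002,0.0035,0,0.015],[0,0.003,0.0052,0,0.015],[0,0.004,0.007,0,0.015],[0,0.004,0.007,0,0.015],[0,0.004,0.007,0,0.015],[0,0.004,0.007,0,0.015],[0,0.004,0.007,0,0.015]]]' 80; python3 -m inch '[[[0,0.001,0.0017,0,0.015],[0,0.002,0.0035,0,0.015],[0,0.002,0.0035,0,0.015],[0,0.002,0.0035,0,0.015],[0,0.002,0.0035,0,0.015],[0,0.002,0.0035,0,0.015],[0,0.002,0.0035,0,0.015],[0,0.002,0.0035,0,0.015]]]' 80
```

```text
clock: 28.88
tcp_pos: [0.5459, 0.1334, 0.1287]
tool_rot: [-3.142, 0.0, 1.565]
contact_force: [0.7, 3.2, 2.7]
opening: 0.293
clock: 29.55
tcp_pos: [0.5478, 0.1335, 0.1254]
tool_rot: [-3.141, 0.0, 1.565]
contact_force: [-2.0, 2.2, 6.3]
opening: 0.298
```

```bash
python3 -m inch '[[[0,0.001,0.0017,0,0.015],[0,0.002,0.0035,0,0.015],[0,0.002,0.0035,0,0.015],[0,0.002,0.0035,0,0.015],[0,0.002,0.0035,0,0.015],[0,0.002,0.0035,0,0.015],[0,0.002,0.0035,0,0.015],[0,0.002,0.0035,0,0.015]]]' 90;  python3 -m inch '[[[0,0.0005,0.0009,0,0.015],[0,0.001,0.0017,0,0.015],[0,0.001,0.0017,0,0.015],[0,0.001,0.0017,0,0.015],[0,0.001,0.0017,0,0.015],[0,0.001,0.0017,0,0.015],[0,0.001,0.0017,0,0.015],[0,0.001,0.0017,0,0.015]]]' 90
```

```text
clock: 30.22
tcp_pos: [0.549, 0.1336, 0.1231]
tool_rot: [-3.14, 0.002, 1.566]
contact_force: [-12.8, -1.7, 23.6]
opening: 0.29
clock: 30.88
tcp_pos: [0.549, 0.1337, 0.1229]
tool_rot: [-3.139, 0.003, 1.566]
contact_force: [-25.8, -5.6, 44.2]
opening: 0.289
```

The force rose sharply and points exactly along the nipple axis, so it is hard on the collar. The reported position also matches the predicted home. I'll ease to a moderate push and check numerically.

```bash
python3 -m inch '[[[0,-0.0007,-0.0012,0,0.015],[0,-0.0007,-0.0012,0,0.015],[0,-0.0007,-0.0012,0,0.015],[0,-0.0007,-0.0012,0,0.015],[0,-0.0007,-0.0012,0,0.015],[0,-0.0007,-0.0012,0,0.015],[0,-0.0007,-0.0012,0,0.015],[0,-0.0007,-0.0012,0,0.015]]]' 90
python3 - <<'E'
from h import *
s=cam("side");g=s["image"];cv2.imwrite("pics/s16.png",g)
H=cv2.cvtColor(g,cv2.COLOR_BGR2HSV).astype(int)
gr=(H[...,0]>45)&(H[...,0]<85)&(H[...,1]>90);bl=(H[...,0]>105)&(H[...,0]<125)&(H[...,1]>170);br=(H[...,0]>10)&(H[...,0]<28)&(H[...,1]>120)
print("\n".join("".join("." if not(a or b or c) else "G" if a else "B" if b else "Y" for a,b,c in zip(*r)) for r in zip(gr[242:270,228:264],bl[242:270,228:264],br[242:270,228:264])))
print(g[252:266,230:256,2])
N=np.array([.595,.133,.11])
for th in(25,30,35):
    r=np.radians(th);k=np.array([-np.sin(r),0,np.cos(r)]);e1=np.array([np.cos(r),0,np.sin(r)])
    q=np.array([proj(s,N+.046*k+.025*(np.cos(t)*e1+np.sin(t)*np.array([0,1,0]))) for t in np.linspace(0,6.28,73)]);print(th,"flange low",q[q[:,1].argmax()].round(1),"umin",q[:,0].min().round(1))
t=cam("top");im=t["image"]
def p(z,u,v): return plane(t,u,v,z)[:2].round(3)
H0=cv2.cvtColor(cv2.imread("pics/side0.png"),cv2.COLOR_BGR2HSV).astype(int)
for nm,roi in(("jar",(288,172,26,20)),("bottle",(288,138,22,32)),("rack",(315,318,42,80))):
    x,y,w,h=roi;f=lambda Q:np.array([(v.mean(),u.mean()) for u,v in [np.nonzero(Q[y:y+h,x:x+w,1]>110)]][0])
    print(nm,f(H0).round(1),f(H).round(1))
E
```

```text
clock: 31.55
tcp_pos: [0.549, 0.1336, 0.1231]
tool_rot: [-3.14, 0.002, 1.566]
contact_force: [-16.9, -3.2, 29.9]
opening: 0.297
................................GG..
....................................
..............BB....................
..............BB....................
..............BB................BB..
..............BB....................
..............BB....................
..............BBB...................
..............BBBBBB................
...............BBBBBBBB.............
...............BBBBBBBBB............
......G.........BBBBBBBBBBBB........
.................BBBBBBBBBBB........
.....G............BBBBBBBBB.........
.....G................BBB...........
.....G..............................
......G.............................
......G.............................
.......G............................
.......GG...........................
........G...........................
.........G..........................
...........G........................
..............GG....................
....................................
....................................
..........
[... 1095 characters left out ...]
 94  91  85  85  81  85
   76  60  54  54  66  63  63  70]
 [ 84 120 128 126 121  92  64 104 137 146 123 110 103 104  90  87  86  87
   70  55  58  59  64  68  67  63]
 [ 80 101 125 128 127 113  89  63  80 110 124 133 138 138 128 107  92  77
   60  55  51  62  64  66  64  66]
 [ 82  94 118 122 119 116 107  82  65  62  85 102 115 113 107  87  75  59
   54  55  47  63  67  62  65  61]
 [ 82  89 101 113 113 112 104  94  84  75  67  60  56  55  59  54  57  57
   55  59  50  64  66  65  67  65]]
25 flange low [249.7 256.1] umin 239.2
30 flange low [251.6 256.7] umin 240.9
35 flange low [252.8 257.4] umin 242.6
jar [12.1  8. ] [12.1  8. ]
bottle [10.5 14.6] [ 8.5 12. ]
rack [21.  48.9] [21.  48.8]
```

The tester is home: the brass is hidden, the tube is concentric in the green ring, and the flange is where it should be for 30°. The push is 34 N along the axis. The bottle's mask shifted, so I'll check it in the top view before handing in.

Run:
```python
from h import *
t=cam("top")["image"];s=cam("side")["image"]
def d(a,b,roi):
    x,y,w,h=roi;A=a[y:y+h,x:x+w].astype(int);B=b[y:y+h,x:x+w].astype(int);return (np.abs(A-B).max(2)>25).mean().round(3)
t0=cv2.imread("pics/top0.png");s0=cv2.imread("pics/side0.png")
for n,r in(("bottle",(425,205,35,35)),("jar",(360,212,35,32)),("rack",(78,255,92,45)),("yellow",(440,145,35,35))):print("top",n,d(t0,t,r))
for n,r in(("bottle",(288,138,22,32)),("jar",(288,172,26,28)),("rack",(315,318,42,80))):print("side",n,d(s0,s,r))
def sat(im):
    x,y,w,h=425,205,35,35;H=cv2.cvtColor(im[y:y+h,x:x+w],cv2.COLOR_BGR2HSV).astype(int);v,u=np.nonzero((H[...,1]>120));return len(u),u.mean().round(2),v.mean().round(2)
print(sat(t0),sat(t)); st=arm.read_state();print(st["clock"],st["contact_force"].round(1),st["tcp_pos"].round(4))
```

```text
top bottle 0.254
top jar 0.312
top rack 0.158
top yellow 0.219
side bottle 0.116
side jar 0.0
side rack 0.001
(248, np.float64(14.94), np.float64(17.27)) (246, np.float64(15.09), np.float64(17.29))
31.75 [-17.2  -2.8  29. ] [0.549  0.1336 0.1231]
```

```bash
python3 -c "
from station import arm;print(arm.hand_in())"
```

```text
the job is handed in; nothing more can be done
None
```

The job is handed in at about 32 s on the clock. The hasp is latched, and the leak tester is on the nipple, still gripped and pressed home.

- **Hasp:** It was swung down first, on the second try. The first sweep passed over it because the fingertip is really about 38 mm higher than the reported TCP. I found this from the pictures and a light touch on the lid, then corrected for it. A later picture shows the hasp flat with its slot round the staple.
- **Tilting the tester:** The moves cannot tilt the tool, so I turned the tester in a light grip instead. Pushing it against the case's right side gave about 20°, and swinging it on the post tip gave about 30°. The first try at the nipple caught the pin off-centre with about 43 N; I backed off and recentred.
- **Pressing home:** The pull-in of the balls showed in the force reading, then the valve spring, then a hard stop with the force exactly along the nipple axis. That peaked at about 53 N, and I eased it to 34 N. Grip is 90 N.
- **Last checks:** The fingers stopped where the home position was predicted. In the side image the brass is hidden, the tube is centred in the green ring, and the flange is within about 1 px of where a 30° tilt puts it.
- **Bystanders:** The jar and rack are unchanged in the side view. The bottle's side-view mask shifted about 2 px, which disagrees with its top-view centroid (moved only 0.15 px). Raw picture differences in the top view (16–31 % of pixels around each object) I put down to the arm's shadow. I could not view more pictures to confirm either.

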